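# Show a slide carrier to the inspection camera

### The arm

A 6-joint arm with a two-finger parallel gripper is mounted at the origin on a cart in front of the work surface, level with it; the furniture and walls round the work are solid. World frame = base frame: x ahead of the robot, y to its left, z up, the work surface at z = 0. Lengths are in m, angles in rad, forces in N, time in s.
With the tool pointing down it reaches from about 0.425 to 0.95 m from the base axis. Payload 3.5 kg.
Tool frame: the origin (TCP) lies at the very end of the fingers, on their centre line; the grasp point (between the pads) lies 19 mm behind it; z points along the fingers, y is the line along which they close (so a half turn about z gives the same grasp; the last joint's range is limited). The gripper opens to 85 mm and grips with 20 to 120 N. Pads are 22 mm wide; open, the fingers measure 114 mm over their backs; the gripper's body (76 mm by 85 mm) begins 54 mm behind the grasp point. The pads swing forward as they close: fully open they stand 13 mm farther back than shut.
Start: joints at [-1.498, 0.286, 1.577, -0, 1.279, -0.15], TCP at [0.149, -0.658, 0.21] pointing down, gripper open.
Joint ranges: [-2.77, 2.77], [-0.9, 2.22], [0.21, 2.48], [-1.53, 4.67], [0.24, 2.81], [-2.84, 2.84]. Speed limits (rad/s): [2.79, 2.79, 3.14, 3.14, 3.14, 3.14].

### API

Orientations are given as a 3x3 rotation matrix whose columns are the frame's x, y, z axes.
In Python, from workcell import manip, cams gives the robot as it stands.
- The arm moves only by the tool drive_tool, never from a script. Its argument "rows" is a list of rows, each a list of 4 numbers: the shift along the world's x, y, z in cm, then the turn about the world's z in rad. A call has 1 to 12 rows; each row shifts and turns the commanded pose from where the row before left it; what a row does not reach is not made up. A row lasts 1/12 s, in which the tool goes at most 41.7 mm and 7.16 degrees, less where a joint would pass 70% of its speed; a pose out of reach is approached as far as the arm can. A call with a gripper value outside its range is refused whole. "grip" is the closure in counts, from 0 (fully open) to 255 (shut), set as the call begins (left out, the last holds). The fingers move at their own pace and stop on an object; "grip_force" is the grip in N (left out, the last holds). Time passes only in rows, so rows that do not move let the fingers close. It gives the time, the measured TCP pose, the force, the opening and the grip force at its end, in the units of the state.
- manip.sense(): the state, without advancing time (a new reading comes with each control period).
- cams.capture(name): name is "side" or "top" or "wrist"; returns a dict with "img" (384x512x3 uint8, red, green, blue), "K" (3x3 intrinsics, pixels), "k1" (the pictures are not rectified: a ray, as slopes to the right and down, at radius r is drawn at 1 + k1 r^2 times it, then the intrinsics apply), "R" (3x3) and "t" (3): a world point X has camera coordinates R X + t. Camera axes: x right, y down, z forward; pixel columns grow to the right and rows downward; lengths in m; the calibration is good to about 2 mm. A picture is of the moment at which its call begins. There is no depth.
- manip.close_job(): hands the job in; it is judged then, once.
Trained networks look in a picture, given as the dict that the camera call returned (one of the last four; its "shot" number tells which), for a name from the list of things; names that differ only in an ending like _2 or _b are one class to them, and where a whole thing is asked for, a point or a joint stands for the part that bears it (a point fixed in the world has none). Each returns a list of dicts, best first, with "p" (0 to 1); they miss things now and then, are a little off and sometimes report something else, mostly with a low value. They report only what shows in the picture. A call takes as long as a camera call. They do not tell look-alikes from the thing itself.
- cams.spot_in(label, picture): "at" ([x, y, z] in m, in the coordinates of the camera as it stood for that picture, good to about 4 mm: the middle of the surface that is visible of it).
- cams.cut_out(label, picture): "mask" (384x512 bool, what is visible of it).
- cams.tip_of(label, picture): "at" ([x, y, z] in m, in the coordinates of the camera as it stood for that picture, good to about 4 mm: a listed point, or the origin of a listed thing).
The state is a dict: "t": time; "joints": joint angles; "joint_velocities": joint speeds; "tau": joint torques, N m; "eef_pos": TCP position; "ee_rot": TCP orientation; "contact_force": force on the tool from outside, world axes, zero at the start; "torque": the same for the moment, N m; "gripper_width": finger opening in m; "finger_force": force on a finger pad.
Only numpy, scipy, OpenCV 4.12 (cv2) and the standard library are available. Lean on these libraries where they do the work, as an engineer would, in place of code of your own. Each camera call takes 0.05 s, during which the arm holds its last target. There are 200 camera calls.

### The job

Lift the clear dust cover off the slide holder and stand it upright on the worktop beside the holder, then pull out the blue slide carrier, leaving the yellow one in its slot and everything else where it is. Show the blue carrier to the inspection camera: upright, its middle level with the lens and straight in front of it, 12 cm from the lens, flat face square to the lens (either face). Finish while still holding it there, motionless in the air: do not put it down or let go.

Things in the scene. Friction and masses are not known exactly. Their poses are not given: they have to be found in the camera images.
- holder: grey and white slide holder, fixed to the worktop while the job runs; origin at the centre of its underside. Grey foot 76 (x) x 150 (y) x 8 mm high; on it a white block 44 x 120 mm, its top 30 mm above the worktop, with two slots 9.5 x 31.5 mm, 20 mm deep (slot floor at 10 mm), centred 32 mm to either side along its y axis. x is across, y along, z up
- cover: clear loose dust cover, open below, 132 (y) x 56 (x) mm and 95 mm high without its grip, walls 4 mm, about 0.12 kg; origin at the centre of its open lower edge, z up. At the start it stands on the holder's foot around the white block and over both carriers, 8 mm above the worktop, its axes along the holder's; it must rise about 90 mm straight up to clear the carriers. Standing on the worktop its origin is at height 0
- cover_grip (a point): centre of the black grip rib on the cover's roof, 110 mm above the cover's lower edge; the rib is 12 mm thick (x of the cover), 50 mm long (y) and 30 mm high
- blue_carrier_center (a point): middle (half-way up) of the blue slide carrier, a stiff flat frame with a glass slide in its lower half: 30 mm wide (its y axis), 8 mm thick (its x axis, square to its flat faces), 85 mm tall (z up), about 0.03 kg. It stands in one of the two slots, faces along the holder's y axis, reaching 65 mm above the white block; its upper 37 mm is solid and is the part to grip, across the thickness
- yellow_carrier_center (a point): middle of the yellow slide carrier, same shape as the blue one, in the other slot; it stays there
- lens (a point): centre of the front glass of the inspection camera, 210 mm above the worktop, on a fixed stand (white camera head 44 mm square, steel post with a 90 mm square foot behind it). The camera looks level along the -x axis of this frame; lens and head reach back 87 mm from here along +x, 22 mm to either side, and the post reaches 235 mm high
- view_point (a point): the point where the middle of the blue carrier is to be shown: on the line of sight, 120 mm in front of the lens glass, 210 mm above the worktop; axes as for the lens (x along the line of sight, away from what is seen)
- carton_center (a point): middle of a loose printed carton, white with a red band, 55 (x) x 85 (y) x 45 mm; a bystander
- spec_cup_center (a point): middle of a loose capped specimen cup with a dark teal lid, 52 mm across, 57 mm high; a bystander
Things that resemble listed ones, but are neither listed nor needed, are in the scene too. Of the things that look like the part that bears lens, take the one that is farthest from the robot's base at the start.

How it is judged:
On the way, in this order (a step that is already met when the one before it is completed fails the run):
1. the cover stands upright on the worktop, clear of the holder and let go, both carriers still in their slots (height (world z) of cover between -0.004 and 0.004 m and angle between cover's own z axis and vertical below 0.06 rad and horizontal distance between cover and holder above 0.06 m and linear speed of cover below 0.01 m/s and contact force between cover and the arm below 0.2 N and contact force between cover and the fingers below 0.2 N and distance of yellow_carrier_center from where it was at the start of the episode below 0.008 m and angle between yellow_carrier_center's own z axis and vertical below 0.15 rad and height (world z) of blue_carrier_center below 0.07 m), for 0.2 s.
2. the blue carrier is held up out of its slot (height (world z) of blue_carrier_center above 0.12 m and contact force between blue_carrier and the fingers above 0.5 N), for 0.2 s.
At the end, for the whole second after the job is handed in: Blue carrier held still in the air, middle within 15 mm of the line of sight and 120 +- 20 mm from the lens, upright to 0.15 rad, face square to 0.18 rad; cover upright on the worktop, untouched, off the holder (centres over 60 mm apart); yellow carrier moved under 8 mm (y of blue_carrier_center in the frame of view_point between -0.015 and 0.015 m and z of blue_carrier_center in the frame of view_point between -0.015 and 0.015 m and x of blue_carrier_center in the frame of view_point between -0.02 and 0.02 m and angle between the x axis of blue_carrier_center and the x axis of view_point, either way round below 0.18 rad and angle between each of blue_carrier_center, yellow_carrier_center's own z axis and vertical below 0.15 rad and linear speed of blue_carrier below 0.02 m/s and angular speed of blue_carrier below 0.15 rad/s and contact force between blue_carrier and the fingers above 0.5 N and contact force between blue_carrier and camera below 0.1 N and contact force between blue_carrier and cover below 0.1 N and height (world z) of cover between -0.004 and 0.004 m and angle between cover's own z axis and vertical below 0.06 rad and horizontal distance between cover and holder above 0.06 m and linear speed of cover below 0.01 m/s and contact force between cover and the arm below 0.2 N and contact force between cover and the fingers below 0.2 N and distance of yellow_carrier_center from where it was at the start of the episode below 0.008 m); the arm keeps its last pose, push and grip.
It fails at once if the yellow carrier is pulled out of its slot (distance of yellow_carrier_center from where it was at the start of the episode above 0.02 m).
It fails at once if the carton or the specimen cup is pushed more than 3 cm (distance of any of carton_center, spec_cup_center from where it was at the start of the episode above 0.03 m).
It fails at once if the cover is tipped over (angle between cover's own z axis and vertical above 0.7 rad).
It fails at once if the camera is struck (over 10 N) (contact force between camera and the arm above 10 N or contact force between camera and the fingers above 10 N or contact force between camera and blue_carrier above 10 N or contact force between camera and cover above 10 N).
It also fails if it takes over 51 s, if anything falls off the work surface, if the arm or the gripper's body presses on something with over 40 N, if the wrist force passes 120 N, or if a joint passes its speed limit or range.

## Working session

There is one attempt and no reset: what is moved stays moved. The work goes in short steps, Python scripts to look and compute and a tool call to move; the robot and the scene stay as the last step left them, time stands still between calls to the robot, and variables do not carry over. Pictures are saved under pics/ and viewed, at most 10 in all, crops included, and the job is handed in when it is done.

Besides the shell and the picture viewer there is one more tool, called after ">>>" by a JSON object that holds its "fn" and its "kwargs", one argument or row to a line. drive_tool: Moves the arm, as the interface text tells. Its arguments: {"type":"object","properties":{"rows":{"type":"array"},"grip":{"type":"number"},"grip_force":{"type":"number"}},"required":["rows"]}

```bash
mkdir -p pics; cat > h.py <<'E'
import numpy as np, cv2
from workcell import manip, cams
def world(p,c): return c["R"].T@(np.array(p)-c["t"])
def proj(X,c):
    q=c["R"]@np.array(X)+c["t"]; s=q[:2]/q[2]; s=s*(1+c["k1"]*(s@s)); return (c["K"]@np.r_[s,1])[:2]
def save(c,n): cv2.imwrite("pics/"+n+".png",c["img"][:,:,::-1])
E
python3 - <<'E'
from h import *
ims=[]
for n in ["side","top","wrist"]:
    c=cams.capture(n); ims.append(c["img"]); print(n,c["t"],(-c["R"].T@c["t"]).round(3))
    for l in ["holder","cover","cover_grip","blue_carrier_center","yellow_carrier_center","lens","carton_center","spec_cup_center"]:
        try:
            for d in cams.tip_of(l,c)[:4]:
                if d["p"]>.15: w=world(d["at"],c); print(" ",l,round(d["p"],2),w.round(3),proj(w,c).round())
        except Exception as e: print(l,e)
cv2.imwrite("pics/a.png",np.hstack(ims[:1])[:,:,::-1]);cv2.imwrite("pics/b.png",ims[1][:,:,::-1]);
s=manip.sense();print(s["eef_pos"],s["ee_rot"],s["t"])
E
```

```text
side [0.52121861 0.23006469 0.97731306] [0.425 0.731 0.751]
  holder 0.76 [0.573 0.036 0.003] [231. 267.]
  cover_grip 0.85 [0.576 0.037 0.111] [228. 233.]
  blue_carrier_center 0.31 [ 0.494 -0.211  0.206] [280. 144.]
  yellow_carrier_center 0.52 [ 0.671 -0.141  0.029] [207. 208.]
  lens 0.97 [ 0.364 -0.281  0.209] [332. 135.]
  lens 0.75 [ 0.531 -0.329  0.21 ] [271. 120.]
  lens 0.44 [0.575 0.035 0.114] [229. 232.]
  carton_center 0.87 [ 0.721 -0.012  0.023] [176. 240.]
  spec_cup_center 0.72 [ 0.672 -0.14   0.028] [207. 209.]
top [-0.01424138  0.60294155  1.00593792] [ 0.37  -0.069  1.111]
  holder 0.68 [0.583 0.028 0.002] [213. 206.]
  cover 0.91 [0.572 0.036 0.011] [210. 210.]
  cover 0.34 [0.583 0.028 0.002] [213. 206.]
  cover_grip 0.85 [0.579 0.032 0.12 ] [206. 199.]
  cover_grip 0.63 [0.582 0.027 0.001] [213. 206.]
  yellow_carrier_center 0.37 [0.581 0.025 0.   ] [214. 207.]
  lens 0.94 [ 0.537 -0.327  0.215] [363. 188.]
  lens 0.77 [ 0.364 -0.28   0.213] [356. 269.]
  carton_center 0.93 [ 0.725 -0.018  0.026] [223. 152.]
  spec_cup_center 0.88 [ 0.676 -0.143  0.033] [270. 162.]
wrist [-0.67554241 -0.03827982  0.37850009] [ 0.221 -0.642  0.374]
[ 0.14918823 -0.65828792  0.20993434] [[ 9.75277582e-01  2.20983342e-01 -1.44181296e-05]
 [ 2.20983342e-01 -9.75277582e-01 -1.09209762e-05]
 [-1.64750323e-05  7.46481681e-06 -1.00000000e+00]] 1.35
```

View pics/a.png

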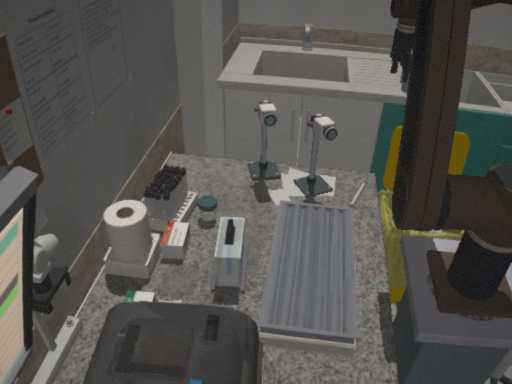

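View pics/b.png

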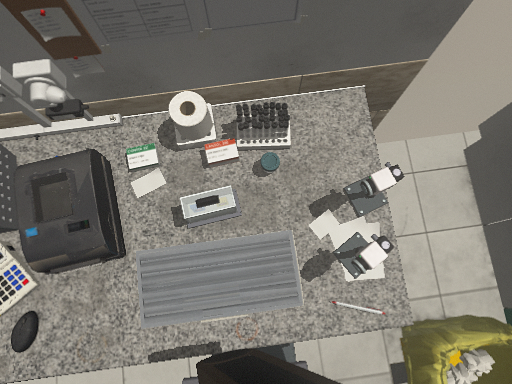

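The side and top views show the cover and holder near (0.575, 0.034), with the rib at top-view px (207,200). The free worktop is on the -y side. The farther camera is at px (363,188), near (0.535, -0.328). I'll set out over the cameras towards the holder.

>>> {"fn": "drive_tool", "kwargs": {
  "rows": [
    [0,0,4,0],
    [0,0,4,0],
    [0,0,4,0],
    [2.1,3.4,0,0.11],
    [2.1,3.4,0,0.11],
    [2.1,3.4,0,0.11],
    [2.1,3.4,0,0.11],
    [2.1,3.4,0,0.11],
    [2.1,3.4,0,0.11],
    [2.1,3.4,0,0.11]
  ],
  "grip": 0
}}

```text
t: 2.18
eef_pos: [0.2968, -0.4185, 0.33]
ee_rot: [[0.542, 0.84, 0.0], [0.84, -0.542, -0.0], [-0.0, 0.0, -1.0]]
contact_force: [0.4, 0.0, 1.5]
gripper_width: 0.0855
finger_force: 0.0
```

```bash
python3 - <<'E'
from h import *
c=cams.capture("wrist"); save(c,"c")
for l in ["lens","view_point","spec_cup_center"]:
    for d in cams.tip_of(l,c)[:4]:
        w=world(d["at"],c); print(" ",l,round(d["p"],2),w.round(3),proj(w,c).round())
E
```

```text
lens 0.63 [ 0.363 -0.275  0.214] [227.  15.]
```

View pics/c.png

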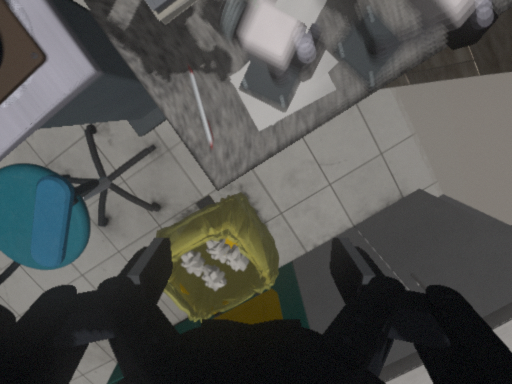

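The wrist view shows the nearer camera (px 270,35) blurred by motion; that is the decoy. Carrying on to the holder.

>>> {"fn": "drive_tool", "kwargs": {
  "rows": [
    [2,3.4,0,0.1],
    [2,3.4,0,0.1],
    [2,3.4,0,0.1],
    [2,3.4,0,0.1],
    [2,3.4,0,0.1],
    [2,3.4,0,0.1],
    [2,3.4,0,0],
    [2,3.4,0,0],
    [2,3.4,0,0],
    [2,3.4,0,0],
    [2,3.4,0,0],
    [2,3.4,0,0]
  ]
}}

```text
t: 3.38
eef_pos: [0.5374, -0.0119, 0.3298]
ee_rot: [[-0.019, 1.0, 0.0], [1.0, 0.019, -0.001], [-0.001, 0.0, -1.0]]
contact_force: [0.2, -0.6, 0.3]
gripper_width: 0.0853
finger_force: 0.0
```

>>> {"fn": "drive_tool", "kwargs": {
  "rows": [
    [1.8,0,0,0],
    [0,0,0,0]
  ]
}}

```text
t: 3.55
eef_pos: [0.5565, -0.0119, 0.329]
ee_rot: [[-0.023, 1.0, -0.0], [1.0, 0.023, -0.0], [-0.0, -0.0, -1.0]]
contact_force: [-0.3, -0.6, -0.4]
gripper_width: 0.0852
finger_force: 0.0
```

```bash
python3 - <<'E'
from h import *
c=cams.capture("wrist"); save(c,"d")
print((-c["R"].T@c["t"]).round(3))
for l in ["cover","cover_grip","holder","blue_carrier_center","yellow_carrier_center","spec_cup_center","carton_center"]:
    for d in cams.tip_of(l,c)[:3]:
        w=world(d["at"],c); print(" ",l,round(d["p"],2),w.round(3),proj(w,c).round())
t=cams.capture("top"); sd=cams.capture("side")
def back(uv,c,z):
    p=cv2.undistortPoints(np.array(uv,float).reshape(-1,1,2),c["K"],np.array([c["k1"],0,0,0,0.])).reshape(-1,2)
    d=np.c_[p,np.ones(len(p))]@c["R"]; o=-c["R"].T@c["t"]; return o+d*((z-o[2])/d[:,2])[:,None]
for n,cc,l,z in [("w",c,"cover_grip",.133),("w",c,"cover",.1),("w",c,"holder",.008),("t",t,"lens",.22),("t",t,"holder",.008),("t",t,"cover_grip",.133)]:
    for m in cams.cut_out(l,cc)[:3]:
        ys,xs=np.nonzero(m["mask"]); 
        if len(xs)<20: continue
        X=back(np.c_[xs,ys],cc,z)[:,:2].astype(np.float32); r=cv2.minAreaRect(X)
        print(n,l,round(m["p"],2),"px",xs.mean().round(),ys.mean().round(),np.round(r[0],3),np.round(r[1],3),round(r[2],1), cv2.boxPoints(r).round(3).tolist())
cv2.imwrite("pics/e.png",cv2.resize(t["img"][140:250,300:430],None,fx=5,fy=5,interpolation=cv2.INTER_CUBIC)[:,:,::-1])
E
cat >> h.py <<'E'
def back(uv,c,z):
    p=cv2.undistortPoints(np.array(uv,float).reshape(-1,1,2),c["K"],np.array([c["k1"],0,0,0,0.])).reshape(-1,2)
    d=np.c_[p,np.ones(len(p))]@c["R"]; o=-c["R"].T@c["t"]; return o+d*((z-o[2])/d[:,2])[:,None]
E
```

```text
[0.555 0.062 0.493]
  cover 0.6 [0.572 0.033 0.008] [260. 126.]
  cover_grip 0.96 [0.573 0.031 0.119] [264. 132.]
  cover_grip 0.18 [ 0.722 -0.015  0.02 ] [345. 156.]
  spec_cup_center 0.7 [ 0.668 -0.143  0.03 ] [309. 225.]
  carton_center 0.87 [ 0.724 -0.015  0.022] [346. 157.]
w cover_grip 0.63 px 264.0 127.0 [0.573 0.035] [0.052 0.121] 6.0 [[0.5410000085830688, 0.09300000220537186], [0.5529999732971191, -0.02800000086426735], [0.6050000190734863, -0.02199999988079071], [0.5920000076293945, 0.09799999743700027]]
w cover 0.95 px 264.0 127.0 [0.575 0.032] [0.058 0.135] 6.2 [[0.5389999747276306, 0.09600000083446503], [0.5540000200271606, -0.03799999877810478], [0.6110000014305115, -0.03200000151991844], [0.597000002861023, 0.10300000011920929]]
w cover 0.46 px 245.0 313.0 [ 0.55  -0.288] [0.073 0.048] 17.7 [[0.5080000162124634, -0.2759999930858612], [0.5220000147819519, -0.32199999690055847], [0.5920000076293945, -0.29899999499320984], [0.5770000219345093, -0.2540000081062317]]
w holder 0.73 px 242.0 127.0 [0.54  0.029] [0.007 0.149] 6.2 [[0.5289999842643738, 0.10300000011920929], [0.5450000166893005, -0.04500000178813934], [0.5519999861717224, -0.04500000178813934], [0.5360000133514404, 0.10400000214576721]]
t lens 0.95 px 373.0 189.0 [ 0.531 -0.356] [0.077 0.139] 22.3 [[0.4690000116825104, -0.3070000112056732], [0.5220000147819519, -0.4350000023841858], [0.5929999947547913, -0.4059999883174896], [0.5410000085830688, -0.2770000100135803]]
t lens 0.9 px 363.0 253.0 [ 0.4   -0.302] [0.082 0.112] 30.8 [[0.335999995470047, -0.2750000059604645], [0.3930000066757202, -0.3709999918937683], [0.46299999952316284, -0.32899999618530273], [0.4059999883174896, -0.2329999953508377]]
t holder 0.43 px 238.0 210.0 [ 0.563 -0.04 ] [0.014 0.039] 82.6 [[0.5429999828338623, -0.04500000178813934], [0.5820000171661377, -0.05000000074505806], [0.5830000042915344, -0.035999998450279236], [0.5450000166893005, -0.03099999949336052]]
```

View pics/d.png

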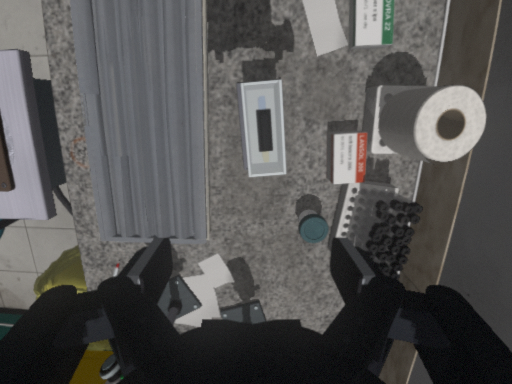

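View pics/e.png

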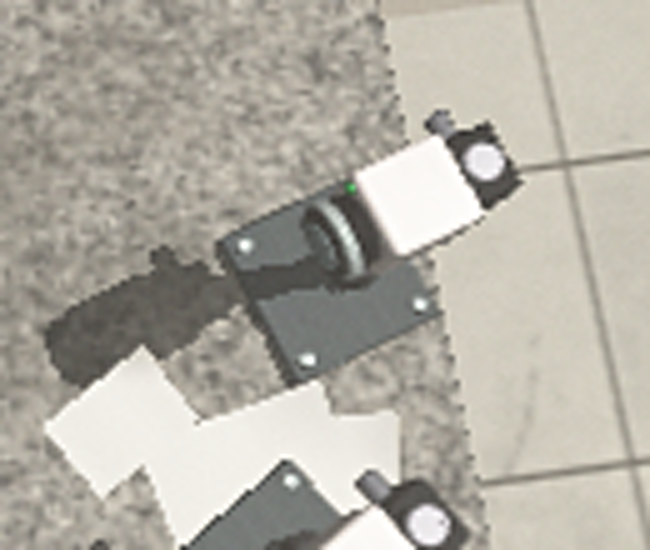

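The wrist view shows the cover at px (264,127), with blue at the top (262,102, +y end) and yellow at the bottom (265,157). The crop shows the far camera with its lens ring at (340,240) and head edges running up-right. Its foot screws are at (245,245), (420,303) and (307,358). Next I'll work out the camera yaw.

```bash
python3 - <<'E'
from h import *
t=cams.capture("top"); f=lambda L:[(300+(x+.5)/5-.5,140+(y+.5)/5-.5) for x,y in L]
S=back(f([(245,245),(307,358),(420,303)]),t,.01)[:,:2]; a=S[1]-S[0]; b=S[2]-S[1]
ang=lambda v:np.degrees(np.arctan2(v[1],v[0])).round(1)
print("foot",S.round(3).tolist(),np.linalg.norm(a),np.linalg.norm(b),ang(a),ang(b),((S[0]+S[2])/2).round(3))
H=back(f([(355,182),(440,137),(483,210),(400,258)]),t,.232)[:,:2]
print("head",H.round(3).tolist(),[ang(H[1]-H[0]),ang(H[2]-H[3]),ang(H[3]-H[0]),ang(H[2]-H[1])],np.linalg.norm(H[3]-H[0]))
P=back(f([(340,240)]),t,.21);print("ring",P)
s=manip.sense();print(s["eef_pos"],s["ee_rot"][:,1])
w=cams.capture("wrist")
g=w["img"].mean(2)[108:155,250:280]<60
ys,xs=np.nonzero(g); X=back(np.c_[xs+250,ys+108],w,.133)[:,:2].astype(np.float32); r=cv2.minAreaRect(X); print("rib",r)
E
```

```text
foot [[0.578, -0.347], [0.512, -0.368], [0.533, -0.435]] 0.06983010619591754 0.07012377140561717 -161.8 -72.2 [ 0.555 -0.391]
head [[0.557, -0.344], [0.572, -0.385], [0.537, -0.397], [0.521, -0.357]] [np.float64(-70.0), np.float64(-68.2), np.float64(-160.5), np.float64(-161.2)] 0.03856307714822032
ring [[ 0.53660726 -0.33875984  0.21      ]]
[ 0.55416406 -0.01225697  0.32994024] [9.99756845e-01 2.20510769e-02 3.28707309e-05]
rib ((0.5733039379119873, 0.03458363562822342), (0.015702463686466217, 0.051001280546188354), 6.493762016296387)
```

Camera yaw is about -71.5° and the lens is at (0.534, -0.328), which puts the view point at (0.496, -0.214, 0.21). The rib is at (0.573, 0.034) with yaw 6.3°. Descending onto it.

>>> {"fn": "drive_tool", "kwargs": {
  "rows": [
    [1.0,2.4,0,0.045],
    [0.9,2.3,0,0.043],
    [0,0,-4,0],
    [0,0,-4,0],
    [0,0,-4,0],
    [0,0,-3,0],
    [0,0,-3,0],
    [0,0,-2,0],
    [0,0,-1.5,0],
    [0,0,0,0],
    [0,0,0,0]
  ]
}}

```text
t: 5.37
eef_pos: [0.5727, 0.0348, 0.1142]
ee_rot: [[-0.11, 0.994, -0.002], [0.994, 0.11, 0.0], [0.0, -0.002, -1.0]]
contact_force: [-0.2, 0.2, 0.1]
gripper_width: 0.0856
finger_force: 0.0
```

```bash
python3 - <<'E'
from h import *
c=cams.capture("wrist"); 
for l in ["cover","cover_grip"]:
    for d in cams.tip_of(l,c)[:2]:
        w=world(d["at"],c); print(" ",l,round(d["p"],2),w.round(3),proj(w,c).round())
s=manip.sense();print(s["eef_pos"],s["ee_rot"][:,1],s["contact_force"])
save(c,"f")
E
```

```text
cover 0.63 [0.574 0.037 0.006] [253. 181.]
  cover 0.19 [ 0.671 -0.145  0.028] [316. 342.]
  cover_grip 0.76 [0.574 0.03  0.119] [252. 235.]
[0.57453732 0.03458316 0.11692884] [0.9939387  0.10988494 0.00334033] [ 0.66489469 -0.39901778 -0.42004872]
```

View pics/f.png

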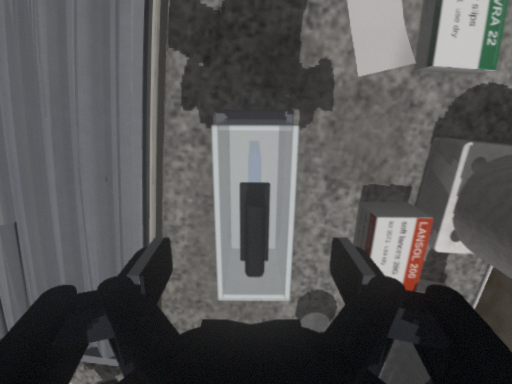

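The rib (px 240–270, 180–275) sits centred between the fingers. Lowering a little, then closing.

>>> {"fn": "drive_tool", "kwargs": {
  "rows": [
    [0,0,-0.6,0],
    [0,0,0,0],
    [0,0,0,0],
    [0,0,0,0],
    [0,0,0,0],
    [0,0,0,0],
    [0,0,0,0],
    [0,0,0,0],
    [0,0,0,0],
    [0,0,0,0],
    [0,0,0,0],
    [0,0,0,0]
  ],
  "grip": 255,
  "grip_force": 45
}}

```text
t: 6.52
eef_pos: [0.5735, 0.0347, 0.1093]
ee_rot: [[-0.11, 0.994, 0.001], [0.994, 0.11, 0.0], [-0.0, 0.001, -1.0]]
contact_force: [0.2, 0.1, 2.0]
gripper_width: 0.0096
finger_force: 44.1
```

>>> {"fn": "drive_tool", "kwargs": {
  "rows": [
    [0,0,0.5,0],
    [0,0,1,0],
    [0,0,1.2,0],
    [0,0,1.4,0],
    [0,0,1.4,0],
    [0,0,1.4,0],
    [0,0,1.4,0],
    [0,0,1.4,0],
    [0,0,1.4,0],
    [0,0,1.2,0],
    [0,0,0.4,0],
    [0,0,0,0]
  ]
}}

```text
t: 7.52
eef_pos: [0.5739, 0.0346, 0.2381]
ee_rot: [[-0.11, 0.994, 0.003], [0.994, 0.11, -0.0], [-0.001, 0.003, -1.0]]
contact_force: [0.2, -0.7, -1.5]
gripper_width: 0.01
finger_force: 43.9
```

```bash
python3 - <<'E'
from h import *
for n in ["side","top"]:
  c=cams.capture(n)
  for l in ["cover_grip","cover","blue_carrier_center","yellow_carrier_center"]:
    for d in cams.tip_of(l,c)[:2]:
        w=world(d["at"],c); print(n,l,round(d["p"],2),w.round(3),proj(w,c).round())
  if n=="side": cv2.imwrite("pics/g.png",cv2.resize(c["img"][150:310,150:330],None,fx=3.5,fy=3.5)[:,:,::-1])
E
```

```text
side cover_grip 0.66 [0.576 0.034 0.246] [228. 183.]
side cover 0.82 [0.577 0.034 0.137] [228. 224.]
side blue_carrier_center 0.53 [0.574 0.069 0.055] [227. 262.]
side yellow_carrier_center 0.36 [0.575 0.001 0.053] [232. 242.]
top cover_grip 0.97 [0.577 0.032 0.248] [199. 189.]
top cover 0.6 [0.573 0.033 0.135] [205. 200.]
```

View pics/g.png

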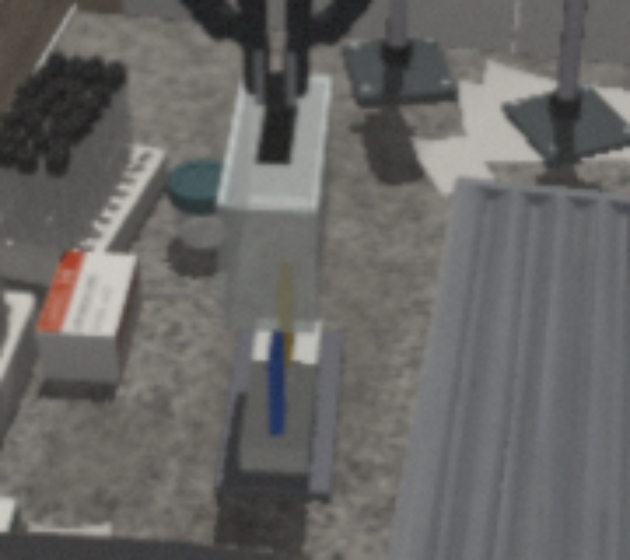

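The cover (side crop 220–330, 75–340) hangs clear above both carriers, which are still in their slots; the measured lower edge is at 0.136. Carrying it 18 cm to -y and lowering.

>>> {"fn": "drive_tool", "kwargs": {
  "rows": [
    [0,-1,0,0],
    [0,-2.5,0,0],
    [0,-3.3,0,0],
    [0,-3.4,0,0],
    [0,-3.4,0,0],
    [0,-2.6,0,0],
    [0,-1.3,0,0],
    [0,-0.5,-1,0],
    [0,0,-2,0],
    [0,0,-2,0],
    [0,0,-2,0],
    [0,0,-2,0]
  ]
}}

```text
t: 9.02
eef_pos: [0.5728, -0.1441, 0.1442]
ee_rot: [[-0.111, 0.994, -0.001], [0.994, 0.111, 0.001], [0.001, -0.001, -1.0]]
contact_force: [0.4, -0.0, -1.2]
gripper_width: 0.0096
finger_force: 43.9
```

>>> {"fn": "drive_tool", "kwargs": {
  "rows": [
    [0,0,-1.6,0],
    [0,0,-1.2,0],
    [0,0,-0.8,0],
    [0,0,-0.4,0],
    [0,0,0,0],
    [0,0,0,0]
  ]
}}

```text
t: 9.52
eef_pos: [0.5737, -0.1453, 0.1066]
ee_rot: [[-0.11, 0.994, 0.001], [0.994, 0.11, -0.0], [-0.001, 0.001, -1.0]]
contact_force: [0.1, -0.3, -1.6]
gripper_width: 0.0095
finger_force: 43.9
```

>>> {"fn": "drive_tool", "kwargs": {
  "rows": [
    [0,0,-0.3,0],
    [0,0,-0.1,0],
    [0,0,-0.1,0],
    [0,0,0,0]
  ]
}}

```text
t: 9.85
eef_pos: [0.5735, -0.1454, 0.1014]
ee_rot: [[-0.11, 0.994, 0.001], [0.994, 0.11, -0.0], [-0.0, 0.001, -1.0]]
contact_force: [1.2, 0.0, -0.7]
gripper_width: 0.0099
finger_force: 44.0
```

>>> {"fn": "drive_tool", "kwargs": {
  "rows": [
    [0,0,-0.1,0],
    [0,0,-0.05,0],
    [0,0,0,0]
  ]
}}

```text
t: 10.1
eef_pos: [0.5745, -0.1454, 0.1011]
ee_rot: [[-0.11, 0.994, 0.003], [0.994, 0.11, -0.0], [-0.001, 0.003, -1.0]]
contact_force: [0.5, 1.9, 4.6]
gripper_width: 0.0098
finger_force: 44.8
```

Contact with the worktop is confirmed (4.6 N). Releasing and lifting.

>>> {"fn": "drive_tool", "kwargs": {
  "rows": [
    [0,0,0,0],
    [0,0,0,0],
    [0,0,0,0],
    [0,0,0,0],
    [0,0,0,0],
    [0,0,0,0],
    [0,0,0,0],
    [0,0,2,0],
    [0,0,3,0],
    [0,0,3,0],
    [0,0,3,0],
    [0,0,2,0]
  ],
  "grip": 0
}}

```text
t: 11.1
eef_pos: [0.5741, -0.1457, 0.2331]
ee_rot: [[-0.11, 0.994, 0.004], [0.994, 0.11, -0.002], [-0.002, 0.004, -1.0]]
contact_force: [0.9, 0.1, 0.1]
gripper_width: 0.0852
finger_force: 0.0
```

>>> {"fn": "drive_tool", "kwargs": {
  "rows": [
    [0,2,0,0],
    [0,3.5,0,0],
    [0,4,0,0],
    [0,3.5,0,0],
    [0,2,0,0],
    [0,0,0,0],
    [0,0,0,0]
  ]
}}

```text
t: 11.68
eef_pos: [0.5731, 0.0055, 0.2295]
ee_rot: [[-0.112, 0.994, 0.0], [0.994, 0.112, -0.001], [-0.001, -0.0, -1.0]]
contact_force: [0.0, 0.2, 0.2]
gripper_width: 0.0854
finger_force: 0.0
```

```bash
python3 - <<'E'
from h import *
for n in ["wrist","side","top"]:
  c=cams.capture(n)
  for l in ["cover","cover_grip","blue_carrier_center","yellow_carrier_center"]:
    for d in cams.tip_of(l,c)[:2]:
        w=world(d["at"],c); print(n,l,round(d["p"],2),w.round(3),proj(w,c).round())
  if n=="wrist": 
    cv2.imwrite("pics/h.png",c["img"][:,:,::-1])
    m=cams.cut_out("blue_carrier_center",c)
    hsv=cv2.cvtColor(c["img"],cv2.COLOR_RGB2HSV); b=cv2.inRange(hsv,(105,120,40),(130,255,255))>0
    for k in ([m[0]["mask"]] if m else [])+[b]:
        ys,xs=np.nonzero(k); X=back(np.c_[xs,ys],c,.095)[:,:2].astype(np.float32); print(len(xs),cv2.minAreaRect(X),xs.min(),xs.max(),ys.min(),ys.max())
s=manip.sense();print(s["t"],s["eef_pos"],s["ee_rot"][:,1],s["contact_force"])
E
```

```text
wrist cover 0.62 [ 0.574 -0.147  0.003] [241. 254.]
wrist cover_grip 0.72 [ 0.575 -0.146  0.112] [238. 298.]
wrist yellow_carrier_center 0.49 [ 0.577 -0.001  0.054] [253. 173.]
258 ((0.5712286829948425, 0.06527018547058105), (0.009514987468719482, 0.030210860073566437), 6.511473178863525) 251 260 107 136
196 ((0.5713949203491211, 0.06426537781953812), (0.007483933586627245, 0.028179213404655457), 6.56689977645874) 252 259 109 136
side cover 0.55 [ 0.572 -0.144  0.001] [244. 219.]
side cover_grip 0.8 [ 0.579 -0.147  0.105] [242. 187.]
side blue_carrier_center 0.41 [0.573 0.069 0.053] [228. 262.]
side yellow_carrier_center 0.61 [0.574 0.003 0.055] [233. 242.]
top cover 0.86 [ 0.574 -0.144 -0.   ] [276. 201.]
top cover_grip 0.8 [ 0.575 -0.151  0.112] [280. 191.]
top blue_carrier_center 0.59 [ 0.538 -0.326  0.214] [362. 188.]
12.4833 [0.57317089 0.00470954 0.22941062] [ 9.93956178e-01  1.09777578e-01 -1.84582735e-05] [-0.52656846  0.06887134  0.4641339 ]
```

View pics/h.png

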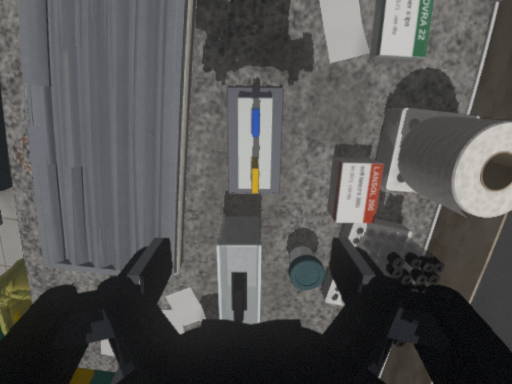

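The cover stands upright at (0.574, -0.146) and has been let go. Blue is at px (256,122), world (0.571, 0.065), and yellow (254,178) is in its slot. Descending on blue.

>>> {"fn": "drive_tool", "kwargs": {
  "rows": [
    [-0.1,2,0,0],
    [-0.1,2.5,0,0],
    [0,1.5,-1.5,0],
    [0,0,-3,0],
    [0,0,-3,0],
    [0,0,-3,0],
    [0,0,-2.5,0],
    [0,0,-2,0],
    [0,0,-1.3,0],
    [0,0,-0.7,0],
    [0,0,0,0],
    [0,0,0,0]
  ]
}}

```text
t: 13.48
eef_pos: [0.5719, 0.0647, 0.0602]
ee_rot: [[-0.11, 0.994, 0.001], [0.994, 0.11, -0.0], [-0.0, 0.001, -1.0]]
contact_force: [-0.2, 0.5, 1.0]
gripper_width: 0.0852
finger_force: 0.0
```

>>> {"fn": "drive_tool", "kwargs": {
  "rows": [
    [0,0,0,0],
    [0,0,0,0],
    [0,0,0,0],
    [0,0,0,0],
    [0,0,0,0],
    [0,0,0,0],
    [0,0,0,0],
    [0,0,0,0],
    [0,0,0,0],
    [0,0,0,0]
  ],
  "grip": 255,
  "grip_force": 40
}}

```text
t: 14.32
eef_pos: [0.5715, 0.0647, 0.0598]
ee_rot: [[-0.11, 0.994, 0.001], [0.994, 0.11, -0.0], [-0.0, 0.001, -1.0]]
contact_force: [0.1, 0.5, 1.9]
gripper_width: 0.0069
finger_force: 43.1
```

Gripped. Lifting straight up.

>>> {"fn": "drive_tool", "kwargs": {
  "rows": [
    [0,0,0.5,0],
    [0,0,1,0],
    [0,0,1.3,0],
    [0,0,1.5,0],
    [0,0,1.7,0],
    [0,0,1.8,0],
    [0,0,1.8,0],
    [0,0,1.8,0],
    [0,0,1.8,0],
    [0,0,1.5,0],
    [0,0,1,0],
    [0,0,0,0]
  ]
}}

```text
t: 15.32
eef_pos: [0.5726, 0.0646, 0.2205]
ee_rot: [[-0.11, 0.994, 0.006], [0.994, 0.11, -0.0], [-0.001, 0.006, -1.0]]
contact_force: [0.2, 0.9, 0.6]
gripper_width: 0.0064
finger_force: 42.8
```

>>> {"fn": "drive_tool", "kwargs": {
  "rows": [
    [-0.5,-1.5,0,-0.1],
    [-0.7,-2.5,0,-0.12],
    [-0.7,-2.8,0,-0.12],
    [-0.7,-2.8,0,-0.12],
    [-0.7,-2.8,0,-0.12],
    [-0.7,-2.8,0,-0.12],
    [-0.7,-2.8,0,-0.12],
    [-0.7,-2.8,0,-0.12],
    [-0.7,-2.7,0,-0.12],
    [-0.7,-2.2,0,-0.12],
    [-0.5,-1.5,0,-0.12],
    [-0.2,-0.7,0,-0.06]
  ]
}}

```text
t: 16.32
eef_pos: [0.4948, -0.216, 0.2154]
ee_rot: [[0.951, 0.308, -0.002], [0.308, -0.951, 0.001], [-0.002, -0.001, -1.0]]
contact_force: [0.6, -0.4, -0.4]
gripper_width: 0.0069
finger_force: 42.8
```

>>> {"fn": "drive_tool", "kwargs": {
  "rows": [
    [0,0,0,0],
    [0,0,0,0],
    [0,0,0,0]
  ]
}}

```text
t: 16.57
eef_pos: [0.496, -0.2136, 0.2159]
ee_rot: [[0.948, 0.317, -0.001], [0.317, -0.948, 0.001], [-0.001, -0.001, -1.0]]
contact_force: [-0.0, -0.0, -0.5]
gripper_width: 0.0072
finger_force: 42.8
```

```bash
python3 - <<'E'
from h import *
s=manip.sense();print(s["t"],s["eef_pos"],np.degrees(np.arctan2(*s["ee_rot"][1::-1,1])),s["contact_force"],s["gripper_width"])
for n in ["side","top","side","wrist"]:
  c=cams.capture(n)
  for l in ["blue_carrier_center","lens","yellow_carrier_center","cover"]:
    for d in cams.tip_of(l,c)[:2]:
        w=world(d["at"],c); print(n,l,round(d["p"],2),w.round(3),proj(w,c).round())
  if n=="side": I=c
cv2.imwrite("pics/i.png",cv2.resize(I["img"][80:240,190:350],None,fx=3.7,fy=3.7)[:,:,::-1])
E
```

```text
16.5667 [ 0.49596557 -0.21359198  0.21585852] -71.51766012864017 [-0.0460432  -0.02934873 -0.54431341] 0.007159904529376753
side blue_carrier_center 0.81 [ 0.502 -0.209  0.211] [277. 142.]
side lens 0.79 [ 0.361 -0.279  0.212] [333. 134.]
side lens 0.64 [ 0.536 -0.33   0.212] [269. 119.]
side yellow_carrier_center 0.49 [0.573 0.    0.054] [233. 241.]
side cover 0.63 [ 0.576 -0.144 -0.001] [243. 220.]
top lens 0.9 [ 0.364 -0.278  0.213] [356. 269.]
top yellow_carrier_center 0.63 [ 0.581 -0.001  0.049] [222. 202.]
top cover 0.94 [ 0.574 -0.146  0.001] [276. 200.]
side blue_carrier_center 0.72 [ 0.502 -0.213  0.209] [277. 142.]
side blue_carrier_center 0.16 [ 0.72  -0.014  0.023] [176. 239.]
side lens 0.78 [ 0.53  -0.328  0.214] [271. 119.]
side yellow_carrier_center 0.53 [0.574 0.001 0.054] [233. 242.]
side cover 0.85 [ 0.574 -0.143  0.001] [243. 220.]
wrist blue_carrier_center 0.88 [ 0.5   -0.217  0.206] [256. 215.]
wrist lens 0.8 [ 0.533 -0.326  0.208] [419. 220.]
wrist lens 0.17 [0.574 0.033 0.001] [88. 48.]
wrist yellow_carrier_center 0.78 [0.576 0.002 0.051] [90. 46.]
wrist cover 0.85 [ 0.574 -0.146  0.001] [220.  91.]
```

View pics/i.png

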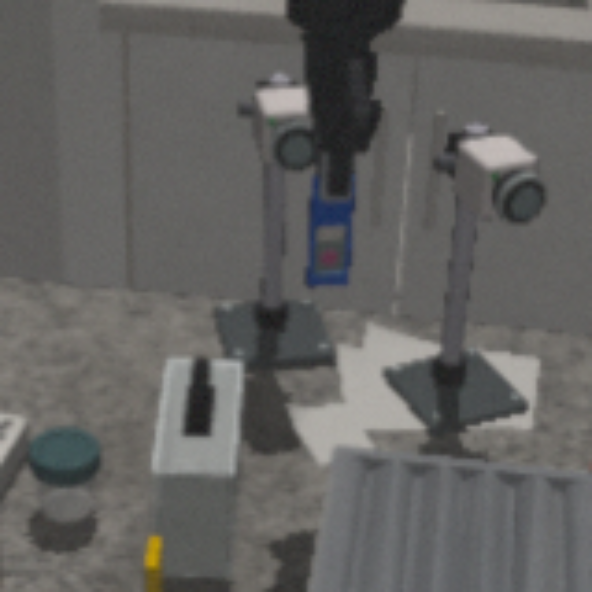

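Blue is held upright in front of the farther camera (crop 305–352, 175–285). The measured middle is about (0.498, -0.213, 0.209) against a target of (0.496, -0.214, 0.210). The cover is standing and yellow is in its slot, so I'm handing in.

```bash
python3 -c "
from workcell import manip
print(manip.close_job())"
```

```text
the job is handed in; nothing more can be done
None
```

I handed the job in with the blue carrier held still about 12 cm in front of the farther camera, the cover standing upright on the worktop and the yellow carrier still in its slot; the hand-in returned no verdict.

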